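Wedge the rocking crate by the back gate

ROBOT

A 6-joint arm with a two-finger parallel gripper is mounted at the origin on the work surface. World frame = base frame: x ahead of the robot, y to its left, z up, the work surface at z = 0. Lengths are in mm, angles in rad, forces in N, time in s.
With the tool pointing down it reaches from about 350 to 975 mm from the base axis. Payload 7.1 kg.
Tool frame: the origin (TCP) lies at the very end of the fingers, on their centre line; the grasp point (between the pads) lies 19 mm behind it; z points along the fingers, y is the line along which they close (so a half turn about z gives the same grasp; the last joint's range is limited). The gripper opens to 88 mm and grips with 3 to 60 N. Pads are 20 mm wide; open, the fingers measure 115 mm over their backs; the gripper's body (75 mm by 178 mm) begins 61 mm behind the grasp point.
Start: joints at [1.085, 0.423, 1.63, -0, 1.089, -0.019], TCP at [281.237, 558.131, 222.675] pointing down, gripper open.
Joint ranges: [-3, 3], [-0.9, 2.11], [0.09, 2.58], [-1.31, 4.45], [0.11, 2.69], [-2.54, 2.54]. Speed limits (rad/s): [2.39, 2.39, 3.01, 3.14, 3.14, 3.14].

INTERFACE

Orientations are given as a rotation vector (axis times angle).
In Python, from station import bot gives the robot as it stands. The module is installed in compiled form; this text tells all that it offers.
- The arm moves only by the shell command python3 -m handwheel 'ROWS' [FORCE]. ROWS is JSON, a list that holds one entry, the list of rows, each a list of 7 numbers: the turn, a rotation vector about the tool's x, y, z in rad, then the shift along the tool's x, y, z in mm, then the opening, from -1 (shut) to 1 (fully open), so that 0 is half open. In form: [[[wx, wy, wz, dx, dy, dz, gripper], ...]]. A call has 1 to 20 rows; each row shifts and turns the commanded pose from where the row before left it, along the tool's axes as they then stand; what a row does not reach is not made up. A row lasts 1/8 s, in which the tool goes at most 62.5 mm and 10.7 degrees, less where a joint would pass 70% of its speed; a pose out of reach is approached as far as the arm can. A call is refused whole if a number of a shift passes 62.5 or a number of a turn 0.188, either way. A call with a gripper value outside its range is refused whole. The fingers move at their own pace and stop on an object; FORCE is the grip in N (left out, the last holds). Time passes only in rows, so rows that do not move let the fingers close. It gives the time, the measured TCP pose, the force, the opening and the grip force at its end, in the units of the state.
- bot.observe(): the state, without advancing time (a new reading comes with each control period).
- bot.capture(name): name is "scene" or "top" or "wrist"; returns a dict with "pixels" (480x640x3 uint8, red, green, blue), "z_map" (480x640 float32, mm along the optical axis (not along the pixel's ray), 0 where there is no reading), "camera_matrix" (3x3 intrinsics, pixels), "rvec" (rotation vector, rad) and "tvec" (3), from world to camera coordinates, as OpenCV has them; the wrist camera has in their place "tool_from_camera" (4x4, takes a point from camera to tool coordinates, whose origin is the TCP and whose axes are the flange's). Camera axes: x right, y down, z forward; pixel columns grow to the right and rows downward; lengths in mm; the calibration is good to about 2 mm. The wrist camera is an equidistant fisheye: a pixel r from the principal point sees the ray r / f radians off the axis. A picture is of the moment at which its call begins: read the wrist's pose just before it.
- bot.sign_off(): hands the job in; it is judged then, once.
The state is a dict: "clock": time; "joint_positions": joint angles; "qvel": joint speeds; "joint_efforts": joint torques, N m; "tool_pos": TCP position; "tcp_rot": TCP orientation; "force": force on the tool from outside, world axes, zero at the start; "ft_torque": the same for the moment, N m; "grip_width": finger opening in mm; "grasp_force": force on a finger pad.
Only numpy, scipy, OpenCV 4.12 (cv2) and the standard library are available. Lean on these libraries where they do the work, as an engineer would, in place of code of your own. Each camera call takes 0.05 s, during which the arm holds its last target. There are 200 camera calls.

TASK

The black crate of jars rocks on the bench because its foot next to the wooden wedge is worn short. Push the wedge, thin end first, under that foot until it is snug and the crate stands level and no longer rocks, only pushing (nothing is picked up), without shifting the crate from its spot or disturbing the other things. Then press down with about 10 N on the crate's top corner above that foot to prove it stays put, and finish while still pressing there.

Things in the scene. Friction and masses are not known exactly. Their poses are not given: they have to be found in the camera images.
- crate: Black plastic crate with a grey slotted insert and three jars (none above the rim): 170 (its x) x 240 (its y) x 135 mm high, 1.3 to 2.3 kg. Origin: centre of its footprint at bench level, z up. Four domed feet, 24 mm across, at x = +-65, y = +-100 mm hold its floor 15 mm up; the one at (+65, +100) is worn short, so the crate at rest stands level on the other three.
- short_foot (a point): Point on the bench straight under the centre of the worn foot. The foot is a dome 24 mm across, its lowest point here in the middle, which hangs 4 to 10 mm above the bench (differs each time: find by touch). The crate's wall on the wedge's side is 20 mm out from here (crate y = 120).
- crate_corner (a point): Middle of the flat top, 24 x 24 mm, of the crate's corner post above the worn foot, 135 mm above the bench: the place to press down. While the foot hangs free, 1 to 2 N here tips the corner down until the foot lands 4 to 10 mm lower; let go and it rocks back level.
- wedge: Pale wooden wedge, 120 mm long (its x), 46 mm wide (its y), 24 mm high at the thick end, 2 mm at the thin end; 50 g. Origin: centre of its underside; x points to the thin end. It starts beside the crate's +y side, thin end 15 to 50 mm short of the worn foot, a little askew. Once it meets the foot, the push it takes climbs smoothly: 3 to 6 N is snug, far more lifts or shoves the crate.
- wedge_tip (a point): Middle of the wedge's thin edge, at bench level (60 mm along the wedge's x from its origin).
- wedge_butt (a point): Middle of the wedge's flat upright thick-end face, 12 mm above the bench (60 mm behind the wedge's origin): the face to push, 46 mm wide, 24 mm high.
- jar: Empty glass mayonnaise jar, 80 mm across, 118 mm high, standing. Origin: centre of its underside. Leave alone.
- pot: Terracotta flowerpot, 96 mm across the rim, 82 mm high, standing. Origin: centre of its underside. Leave alone.
- rose: Blue plastic watering can rose standing on its face, 74 mm across, 62 mm high. Origin: centre of its underside. Leave alone.
- lid: Brass-coloured metal twist lid, 70 mm across, 12 mm high, lying with its open side up. Origin: centre of its underside. Leave alone.
Not all that is in view belongs to the job. Several things look just like the wedge: the one meant starts farthest from the robot's base.

How it is judged:
By the outcome, as a careful person would: the job done as asked, in the order asked, and still so for the second after the job is handed in, while the arm keeps its last pose, push and grip.
It also fails if it takes over 51 s, if anything falls off the work surface, if the arm or the gripper's body presses on something with over 40 N, if the wrist force passes 120 N, or if a joint passes its speed limit or range.

## Working session

There is one attempt and no reset: what is moved stays moved. The work goes in short steps, Python scripts to look and compute and a shell command to move; the robot and the scene stay as the last step left them, time stands still between calls to the robot, and variables do not carry over. Pictures are saved under pics/ and viewed, at most 10 in all, crops included, and the job is handed in when it is done.

```bash
mkdir -p pics
python3 - <<'E'
from station import bot
import cv2,pickle
s=bot.observe();print({k:s[k] for k in("clock","tool_pos","tcp_rot","force","grip_width")})
for n in("scene","top"):
    c=bot.capture(n);pickle.dump(c,open(n+".pkl","wb"));cv2.imwrite(f"pics/{n}.png",c["pixels"][:,:,::-1]);print(n,c["camera_matrix"],c["rvec"],c["tvec"])
E
```

```text
{'clock': 0.0, 'tool_pos': array([280.9804644 , 557.65445447, 221.89384937]), 'tcp_rot': array([-7.26551851e-01, -3.05603651e+00,  2.38468070e-03]), 'force': array([-0.29104265,  0.58014217, -0.39100102]), 'grip_width': 87.98531666262981}
scene [[553.41311239   0.         331.85248141]
 [  0.         553.41311239 245.24144308]
 [  0.           0.           1.        ]] [ 1.64829174  1.95043281 -0.77987448] [  87.98457444 -320.34792281 1703.07634246]
top [[452.57412726   0.         318.33522607]
 [  0.         452.57412726 231.06783633]
 [  0.           0.           1.        ]] [ 2.13881536 -2.14974579  0.14192343] [ 16.30839865 566.11905073 984.18486504]
```

View pics/top.png

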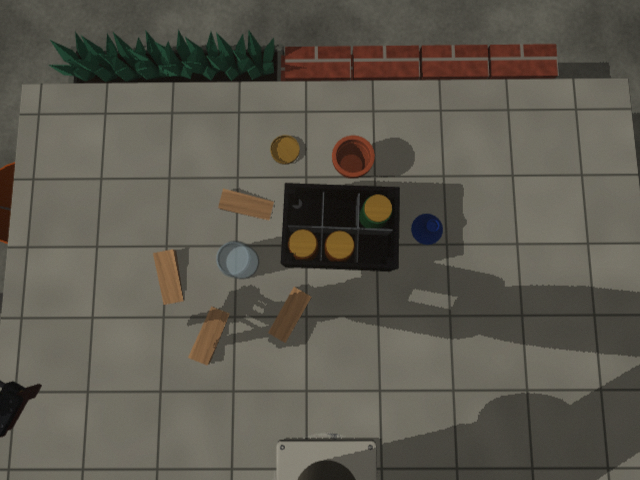

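View pics/scene.png

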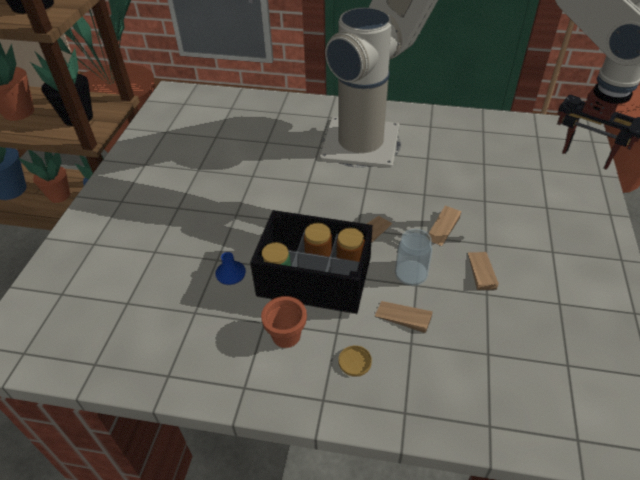

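The top view shows the wedge meant at (247,204), with its thin end towards the crate. The crate spans about (283–400, 184–270), and the worn-foot corner is its upper-left one, near (286,187). The jar is at (238,260), the lid at (286,150) and the pot at (353,157).

```bash
cat > h.py <<'E'
import numpy as np,cv2,pickle
def cam(n):
    c=pickle.load(open(n+".pkl","rb"));c["R"]=cv2.Rodrigues(np.array(c["rvec"],float))[0];c["t"]=np.array(c["tvec"],float).ravel();return c
def ray(c,uv,z):
    uv=np.atleast_2d(uv).astype(float);d=np.c_[uv,np.ones(len(uv))]@np.linalg.inv(c["camera_matrix"]).T@c["R"];o=-c["R"].T@c["t"]
    return o+d*((z-o[2])/d[:,2])[:,None]
def cloud(c):
    z=c["z_map"];v,u=np.mgrid[:480,:640];K=c["camera_matrix"]
    p=np.stack([(u-K[0,2])/K[0,0]*z,(v-K[1,2])/K[1,1]*z,z],-1)
    w=(p-c["t"])@c["R"];w[z==0]=np.nan;return w
def wedge(c,box):
    h=cv2.cvtColor(c["pixels"],cv2.COLOR_RGB2HSV);m=((h[...,0]<22)&(h[...,1]>70)&(h[...,2]>60)).astype(np.uint8)
    k=np.zeros_like(m);x0,y0,x1,y1=box;k[y0:y1,x0:x1]=m[y0:y1,x0:x1]
    q=max(cv2.findContours(k,0,2)[0],key=cv2.contourArea);return q[:,0]
E
python3 - <<'E'
from h import *
np.set_printoptions(precision=1,suppress=True)
for n,b in(("top",(205,180,282,230)),("scene",(370,295,440,335))):
    c=cam(n);q=wedge(c,b);print(n,len(q),"wedge pix corners",cv2.approxPolyDP(q,4,True)[:,0].tolist())
    for z in(0,12):
        r=cv2.minAreaRect(ray(c,q,z)[:,:2].astype(np.float32));print(z,r,cv2.boxPoints(r).tolist())
    w=cloud(c);m=(w[...,2]>122)&(w[...,2]<150)&(w[...,0]>350)&(w[...,0]<800)&(abs(w[...,1])<250)
    k=cv2.morphologyEx(m.astype(np.uint8),2,np.ones((2,2)));N,l,s,_=cv2.connectedComponentsWithStats(k)
    i=1+np.argmax(s[1:,4]);p=w[l==i];r=cv2.minAreaRect(p[:,:2].astype(np.float32));print("crate",s[i],r,cv2.boxPoints(r).tolist(),np.median(p[:,2]))
    mm=np.zeros((480,640),bool);x0,y0,x1,y1=b;mm[y0:y1,x0:x1]=1
    p=w[mm&(w[...,2]>3)&(w[...,2]<40)];print("wedge z",np.percentile(p[:,2],[5,50,95,99]),"bench",np.nanmedian(w[mm][:,2]))
E
```

```text
top 75 wedge pix corners [[223, 188], [219, 208], [269, 219], [272, 201]]
0 ((637.2722778320312, 186.4664306640625), (127.7254409790039, 50.74376678466797), 75.39945220947266) [[596.6212768554688, 131.06175231933594], [645.7263793945312, 118.27033996582031], [677.9232788085938, 241.87110900878906], [628.8181762695312, 254.6625213623047]]
12 ((634.8251342773438, 184.39871215820312), (126.27129364013672, 50.16607666015625), 75.39946746826172) [[594.6370239257812, 129.62481689453125], [643.1830444335938, 116.9790267944336], [675.0132446289062, 239.172607421875], [626.4672241210938, 251.81838989257812]]
crate [ 282  184  119   86 3346] ((520.7693481445312, -80.55116271972656), (147.77377319335938, 332.8930358886719), 32.426307678222656) [[369.1517333984375, 20.324100494384766], [547.65380859375, -260.66485595703125], [672.386962890625, -181.42642211914062], [493.8848876953125, 99.56253051757812]] nan
wedge z [ 3.6 12.6 22.8 24.6] bench 0.2059724862168509
scene 76 wedge pix corners [[380, 303], [376, 316], [425, 331], [431, 311]]
0 ((631.0792236328125, 184.25262451171875), (118.68718719482422, 61.10157775878906), 78.26533508300781) [[589.09765625, 132.36273193359375], [648.9222412109375, 119.93590545654297], [673.060791015625, 236.14251708984375], [613.2362060546875, 248.5693359375]]
12 ((639.987060546875, 183.97607421875), (117.29662322998047, 60.385643005371094), 78.26533508300781) [[598.4974365234375, 132.69412231445312], [657.6209716796875, 120.41290283203125], [681.4766845703125, 235.25802612304688], [622.3531494140625, 247.53924560546875]]
crate [ 251  211  122   74 2612] ((510.98858642578125, -28.108558654785156), (234.84400939941406, 294.61639404296875), 86.55176544189453) [[356.884521484375, -136.45787048339844], [650.967529296875, -154.17808532714844], [665.0926513671875, 80.24075317382812], [371.0096435546875, 97.96096801757812]] nan
wedge z [ 3.7 12.1 21.7 23.7] bench -0.32944851335396774
```

Run:
```python
from h import *
np.set_printoptions(precision=1,suppress=True)
for n,b in(("top",(205,180,282,230)),("scene",(370,295,440,335))):
    c=cam(n);w=cloud(c);q=wedge(c,b);k=np.zeros((480,640),np.uint8);cv2.drawContours(k,[q],-1,1,-1)
    p=w[(k>0)&(abs(w[...,2]-13)<14)]
    # axis by height gradient and by shape
    r=cv2.minAreaRect(p[:,:2].astype(np.float32));print(n,"wedge",r,cv2.boxPoints(r).tolist())
    m=(abs(w[...,2]-135)<5)&(w[...,0]>350)&(w[...,0]<800)&(abs(w[...,1])<250)
    p=w[m];r=cv2.minAreaRect(p[:,:2].astype(np.float32));print("crate",len(p),r,cv2.boxPoints(r).tolist(),np.median(p[:,2]))
    for nm,x,y in(("jar",500,190),("lid",750,110),("pot",740,-40)):
        p=w[(w[...,2]>6)&(w[...,2]<200)&(np.hypot(w[...,0]-x,w[...,1]-y)<70)];print(nm,len(p),p.min(0),p.max(0))
```

```text
top wedge ((636.7173461914062, 186.1568603515625), (127.28401184082031, 51.97113800048828), 75.87876892089844) [[595.989990234375, 130.77781677246094], [646.390625, 118.09819030761719], [677.4447021484375, 241.53590393066406], [627.0440673828125, 254.2155303955078]]
crate 2479 ((565.2743530273438, -33.06080627441406), (240.233642578125, 170.36631774902344), 87.45751953125) [[474.8466491699219, -149.28065490722656], [645.0452880859375, -156.83811950683594], [655.7020263671875, 83.15904235839844], [485.50341796875, 90.71650695800781]] 133.2696349080918
jar 1284 [460.  152.1   6.3] [538.9 230.  121.3]
lid 103 [732.9  58.9   6. ] [808.1 128.3  16.2]
pot 1212 [ 680.9 -109.7    6. ] [775.2 -17.9  86.5]
scene wedge ((639.6722412109375, 183.0978546142578), (119.03366088867188, 50.945247650146484), 76.68656921386719) [[601.1788330078125, 131.04632568359375], [650.7548828125, 119.31475830078125], [678.1656494140625, 235.14938354492188], [628.589599609375, 246.88095092773438]]
crate 1428 ((570.0127563476562, -33.33435821533203), (239.96243286132812, 174.94580078125), 87.42041015625) [[477.22845458984375, -149.257080078125], [651.9970092773438, -157.13088989257812], [662.7970581054688, 82.58836364746094], [488.02850341796875, 90.46217346191406]] 132.58620479038146
jar 1647 [468.9 151.9   6.1] [547.1 231.2 119.8]
lid 133 [737.5  57.6   6. ] [810.7 126.5  14. ]
pot 1664 [ 685.8 -109.7    6.1] [781.  -17.9  86.4]
```

```bash
python3 -m handwheel '[[[0,0,0,-39,-6,0,-0.5],[0,0,0,-39,-6,0,-0.5],[0,0,0,-39,-6,0,-0.5],[0,0,0,-39,-6,0,-0.5],[0,0,0,-39,-6,0,-0.5],[0,0,0,-39,-6,0,-0.5],[0,0,0,-39,-6,0,-0.5],[0,0,0,-39,-6,0,-0.5],[0,0,0,-39,-6,0,-0.5],[0,0,0,-39,-6,0,-0.5],[0,0,0,-39,-6,0,-0.5],[0,0,0,-39,-6,0,-0.5],[0,0,0.168,0,0,0,-0.5],[0,0,0.168,0,0,0,-0.5],[0,0,0.168,0,0,0,-0.5],[0,0,0.168,0,0,0,-0.5],[0,0,0.168,0,0,0,-0.5],[0,0,0.168,0,0,0,-0.5],[0,0,0.168,0,0,0,-0.5],[0,0,0.168,0,0,0,-0.5]]]'
cat >> h.py <<'E'
def wrist(bot,name):
    s=bot.observe();c=bot.capture("wrist");cv2.imwrite(f"pics/{name}.png",c["pixels"][:,:,::-1])
    R=cv2.Rodrigues(np.array(s["tcp_rot"]))[0];T=np.eye(4);T[:3,:3]=R;T[:3,3]=s["tool_pos"];c["T"]=T@c["tool_from_camera"]
    pickle.dump(c,open("wrist.pkl","wb"));return s,c
def wray(c,uv,z):
    K=c["camera_matrix"];p=(np.atleast_2d(uv).astype(float)-[K[0,2],K[1,2]]);r=np.hypot(*p.T)+1e-9;th=r/K[0,0]
    d=np.c_[p/r[:,None]*np.sin(th)[:,None],np.cos(th)]@c["T"][:3,:3].T;o=c["T"][:3,3];z=np.broadcast_to(z,len(d))
    return o+d*((z-o[2])/d[:,2])[:,None]
E
python3 - <<'E'
from h import *;from station import bot
np.set_printoptions(precision=2,suppress=True)
s,c=wrist(bot,"w1");print(s["clock"],s["tool_pos"],cv2.Rodrigues(np.array(s["tcp_rot"]))[0],s["grip_width"],s["force"])
E
```

```text
clock: 2.6
tool_pos: [666.4, 283.1, 222.0]
tcp_rot: [-2.477, -1.933, 0.002]
force: [0.3, -0.6, -0.0]
grip_width: 22.1
grasp_force: 0.0
2.6 [666.45 283.09 222.05] [[ 0.24  0.97 -0.  ]
 [ 0.97 -0.24 -0.  ]
 [-0.   -0.   -1.  ]] 22.11823570516128 [ 0.31 -0.64 -0.03]
```

View pics/w1.png

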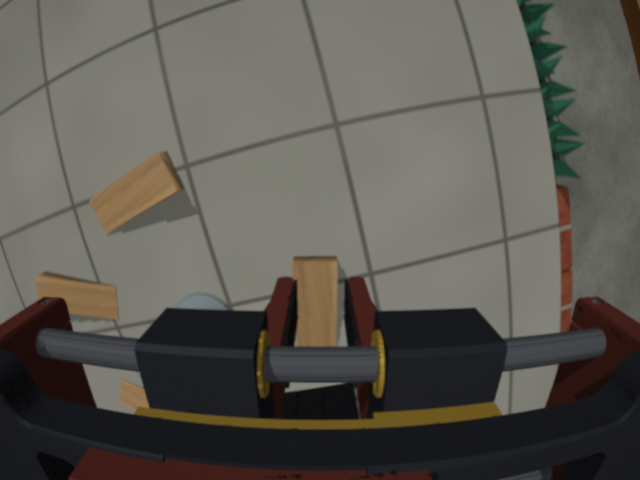

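The wrist view shows the wedge between the fingers, with its butt top edge at about (293–337, 257). It looks well aligned with the tool. I'll turn those edges into world positions.

Run:
```python
from h import *
np.set_printoptions(precision=1,suppress=True)
c=pickle.load(open("wrist.pkl","rb"))
im=c["pixels"];h=cv2.cvtColor(im,cv2.COLOR_RGB2HSV)
m=((h[...,0]>5)&(h[...,0]<22)&(h[...,1]>80)&(h[...,2]>90))
for v in(254,256,258,260,262,268,275,290,305,320,335):
    u=np.where(m[v,285:350])[0]+285
    if len(u): print(v,u.min(),u.max(),wray(c,[[u.min(),v],[u.max()+1,v]],24)[:,:2].tolist() if v<265 else wray(c,[[u.min(),v],[u.max()+1,v]],18)[:,:2].tolist())
# corner post of crate from depth: pixels near the corner with height 135
c=cam("top");w=cloud(c)
for n in("top","scene"):
    w=cloud(cam(n));C=np.array([565.3,-33.]) if n=="top" else np.array([568.5,-33.3])
    d=w[...,:2]-C;ex=np.array([.999,-.0444]);ey=np.array([.0444,.999]);X=d@ex;Y=d@ey
    for x in range(44,90,5): print(n,x,[int(np.nan_to_num(np.nanmedian(w[...,2][(abs(X-x)<3)&(abs(Y-y)<3)&(w[...,2]>20)]))) if ((abs(X-x)<3)&(abs(Y-y)<3)&(w[...,2]>20)).any() else 0 for y in range(80,125,5)])
```

```text
258 294 335 [[631.3321317078999, 251.98652716623553], [672.5981762845194, 241.70868724118827]]
260 294 336 [[630.7771593652868, 249.93965450491865], [673.0929542245646, 239.40146541768155]]
262 293 337 [[629.2295529335502, 248.13063374471616], [673.5896812489185, 237.08608583394442]]
268 293 337 [[626.594304766016, 240.11303833180304], [671.9185999734326, 228.83693455687046]]
275 293 337 [[624.5581567573465, 232.67208084075168], [670.1575139732518, 221.33764239455874]]
290 297 336 [[624.2077353211627, 215.38395195134638], [665.2897116533765, 205.17688367327912]]
305 298 336 [[620.6624720462727, 198.31367273357526], [661.327473791031, 188.21837291217963]]
320 298 336 [[615.891627987334, 180.88287827222152], [657.2388289476971, 170.63225045386756]]
335 296 335 [[608.7269544352902, 163.26008574050962], [651.9246519002261, 152.600173630416]]
top 44 [20, 21, 0, 20, 20, 21, 71, 131, 132]
top 49 [20, 21, 20, 20, 21, 21, 46, 102, 132]
top 54 [20, 21, 21, 20, 0, 21, 79, 133, 133]
top 59 [21, 21, 22, 55, 84, 76, 79, 85, 132]
top 64 [20, 22, 21, 75, 104, 114, 103, 133, 133]
top 69 [21, 20, 20, 97, 133, 134, 133, 133, 133]
top 74 [130, 131, 130, 83, 133, 134, 133, 131, 133]
top 79 [82, 83, 81, 91, 133, 134, 133, 132, 133]
top 84 [132, 132, 132, 133, 132, 132, 133, 133, 132]
top 89 [0, 0, 0, 0, 0, 0, 0, 0, 0]
scene 44 [0, 0, 0, 0, 0, 0, 135, 131, 76]
scene 49 [0, 0, 0, 0, 0, 0, 133, 78, 69]
scene 54 [0, 0, 0, 0, 0, 0, 131, 133, 130]
scene 59 [0, 0, 0, 130, 0, 131, 133, 133, 134]
scene 64 [0, 0, 0, 131, 132, 131, 132, 132, 110]
scene 69 [0, 0, 0, 132, 133, 131, 131, 132, 72]
scene 74 [0, 0, 130, 132, 132, 132, 132, 134, 87]
scene 79 [90, 87, 83, 84, 132, 132, 130, 132, 104]
scene 84 [81, 82, 84, 83, 82, 81, 76, 80, 79]
scene 89 [89, 109, 130, 100, 72, 67, 90, 103, 88]
```

```bash
python3 -m handwheel '[[[0,0,0,0,-1.3,48,-0.7],[0,0,0,0,-1.3,48,-0.7],[0,0,0,0,-1.3,48,-0.7],[0,0,0,0,-1.3,48,-0.7],[0.13,0,0,0,0,0,-0.7],[0.13,0,0,0,0,0,-0.7],[0,0,0,-8,2.7,10,-0.7],[0,0,0,-8,2.7,10,-0.7],[0,0,0,-5,0,0,-0.7],[0,0,0,0,0,0,-0.7]]]'
python3 - <<'E'
from h import *;from station import bot
np.set_printoptions(precision=2,suppress=True)
s,c=wrist(bot,"w2");print(s["clock"],s["tool_pos"],cv2.Rodrigues(np.array(s["tcp_rot"]))[0],s["grip_width"],s["force"])
E
```

```text
clock: 3.9
tool_pos: [656.2, 263.9, 10.3]
tcp_rot: [-2.303, -1.808, 0.236]
force: [0.6, 0.4, -1.1]
grip_width: 13.1
grasp_force: 0.0
3.9 [656.24 263.86  10.3 ] [[ 0.24  0.94 -0.25]
 [ 0.97 -0.23  0.06]
 [-0.   -0.26 -0.97]] 13.075961287929127 [ 0.57  0.36 -1.09]
```

View pics/w2.png

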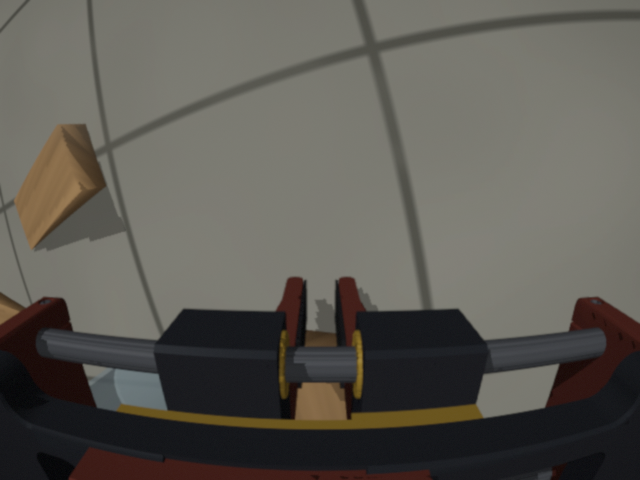

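```bash
python3 -m handwheel '[[[0,0,0,-4,0,0,-0.7],[0,0,0,-4,0,0,-0.7],[0,-0.007,-0.026,-5,-1.8,0.5,-0.7],[0,-0.007,-0.026,-5,-1.8,0.5,-0.7],[0,-0.007,-0.026,-5,-1.8,0.5,-0.7],[0,-0.007,-0.026,-5,-1.8,0.5,-0.7],[0,-0.007,-0.026,-5,-1.8,0.5,-0.7],[0,-0.007,-0.026,-5,-1.8,0.5,-0.7],[0,-0.007,-0.026,-5,-1.8,0.5,-0.7],[0,-0.007,-0.026,-5,-1.8,0.5,-0.7],[0,0,0,0,0,0,-0.7]]]'
cat > look.py <<'E'
from h import *;from station import bot;import sys
np.set_printoptions(precision=2,suppress=True)
s=bot.observe();c=bot.capture("top");pickle.dump(c,open("top2.pkl","wb"));c2=bot.capture("scene");pickle.dump(c2,open("scene2.pkl","wb"))
print(s["clock"],s["tool_pos"],cv2.Rodrigues(np.array(s["tcp_rot"]))[0],s["force"])
a=cv2.resize(c["pixels"][160:290,190:350],None,fx=2.5,fy=2.5);b=cv2.resize(c2["pixels"][230:360,300:460],None,fx=2.5,fy=2.5)
cv2.imwrite(sys.argv[1],np.hstack([a,b])[:,:,::-1])
E
python3 look.py pics/l1.png
```

```text
clock: 5.32
tool_pos: [634.1, 218.5, 9.7]
tcp_rot: [-2.107, -2.056, 0.27]
force: [0.4, 0.6, 0.3]
grip_width: 13.5
grasp_force: 0.0
5.325 [634.08 218.46   9.71] [[ 0.02  0.97 -0.26]
 [ 1.   -0.02  0.01]
 [-0.   -0.26 -0.97]] [0.37 0.64 0.31]
```

View pics/l1.png

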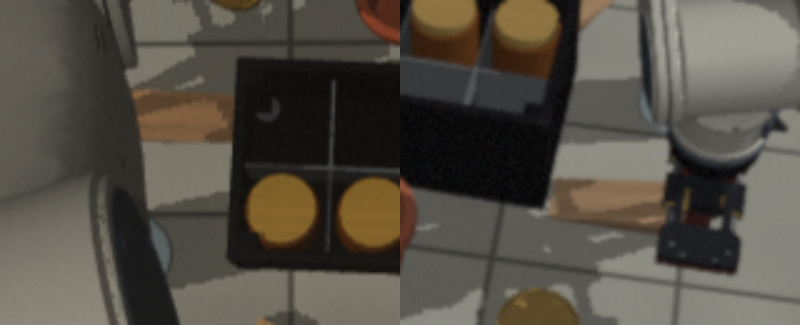

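The top crop (left half) shows the wedge straight, with its edges at crop rows 90 and 141 and its tip at the crate's wall. The crate has not moved.

Run:
```python
from h import *
np.set_printoptions(precision=1,suppress=True)
c=cam("top2");h=cv2.cvtColor(c["pixels"],cv2.COLOR_RGB2HSV);m=(h[...,0]<22)&(h[...,1]>70)&(h[...,2]>50)
for u in range(248,282,4):
    v=np.where(m[185:230,u])[0]+185
    if len(v): print(u,v.min(),v.max()+1,ray(c,[[u,v.min()],[u,v.max()+1]],8)[:,:2].ravel())
c=cam("scene2");h=cv2.cvtColor(c["pixels"],cv2.COLOR_RGB2HSV);m=(h[...,0]<22)&(h[...,1]>70)&(h[...,2]>50)
for u in range(360,406,5):
    v=np.where(m[295:330,u])[0]+295
    if len(v): print(u,v.min(),v.max()+1,ray(c,[[u,v.min()],[u,v.max()+1]],8)[:,:2].ravel())
for n in("top2","scene2"):
    w=cloud(cam(n));m=(abs(w[...,2]-135)<5)&(w[...,0]>450)&(w[...,0]<680)&(w[...,1]<95)&(w[...,1]>-250)
    print(n,cv2.minAreaRect(w[m][:,:2].astype(np.float32)))
```

```text
248 195 216 [657.8 179.6 607.4 178.8]
252 196 216 [655.4 170.1 607.4 169.3]
256 196 217 [655.3 160.7 604.9 159.9]
260 196 217 [655.2 151.2 604.9 150.5]
264 196 217 [655.2 141.7 604.8 141.1]
268 197 217 [652.7 132.2 604.8 131.7]
272 197 217 [652.6 122.8 604.7 122.3]
276 197 217 [652.6 113.3 604.7 112.9]
280 197 217 [652.5 103.9 604.6 103.5]
360 313 317 [650.5  87.7 661.4  89.2]
365 301 318 [615.   94.4 662.3 100.6]
370 302 319 [616.  106.1 663.2 112. ]
375 302 319 [614.1 117.4 661.4 123. ]
380 302 320 [612.3 128.7 662.2 134.3]
385 302 321 [610.4 140.  663.1 145.6]
390 302 322 [608.5 151.3 664.  156.8]
395 303 322 [609.5 162.9 662.2 167.8]
400 303 323 [607.6 174.1 663.  179. ]
405 303 320 [605.8 185.4 653.1 189.3]
top2 ((565.2413330078125, -33.06262969970703), (240.1065216064453, 170.25518798828125), 87.41493225097656)
scene2 ((570.06884765625, -33.56720733642578), (240.603759765625, 173.87484741210938), 87.37024688720703)
```

```bash
python3 -m handwheel '[[[0,-0.003,-0.012,-5,-0.8,0.2,-0.7],[0,-0.003,-0.012,-5,-0.8,0.2,-0.7],[0,-0.003,-0.012,-5,-0.8,0.2,-0.7],[0,-0.003,-0.012,-5,-0.8,0.2,-0.7],[0,0,0,-2.5,0,0,-0.7],[0,0,0,-2.5,0,0,-0.7],[0,0,0,0,0,0,-0.7],[0,0,0,0,0,0,-0.7]]]'; python3 -m handwheel '[[[0,0,0,-2,0,0,-0.7],[0,0,0,-2,0,0,-0.7],[0,0,0,-2,0,0,-0.7],[0,0,0,0,0,0,-0.7]]]'
```

```text
clock: 6.42
tool_pos: [631.1, 194.0, 9.9]
tcp_rot: [-2.058, -2.11, 0.276]
force: [-0.5, -0.3, -0.1]
grip_width: 13.6
grasp_force: 0.0
clock: 6.92
tool_pos: [631.2, 187.7, 9.9]
tcp_rot: [-2.058, -2.11, 0.276]
force: [-0.5, -0.1, 0.3]
grip_width: 13.0
grasp_force: 0.0
```

```bash
python3 -m handwheel '[[[0,0,0,-2,0,0,-0.7],[0,0,0,-2,0,0,-0.7],[0,0,0,0,0,0,-0.7],[0,0,0,0,0,0,-0.7]]]'; python3 -m handwheel '[[[0,0,0,-1.5,0,0,-0.7],[0,0,0,0,0,0,-0.7],[0,0,0,0,0,0,-0.7]]]'
```

```text
clock: 7.42
tool_pos: [631.3, 183.9, 9.8]
tcp_rot: [-2.058, -2.11, 0.276]
force: [-0.5, 0.3, 0.3]
grip_width: 12.8
grasp_force: 0.0
clock: 7.8
tool_pos: [631.3, 182.4, 9.9]
tcp_rot: [-2.058, -2.11, 0.276]
force: [0.1, 1.4, 0.2]
grip_width: 13.3
grasp_force: 0.0
```

```bash
for i in 1 2; do python3 -m handwheel '[[[0,0,0,-1,0,0,-0.7],[0,0,0,0,0,0,-0.7]]]' | egrep 'tool_pos|force:' ; python3 -m handwheel '[[[0,0,0,0,0,0,-0.7]]]'|grep ' *force:'; done
```

```text
tool_pos: [631.4, 181.4, 9.9]
force: [0.6, 0.7, -1.4]
grasp_force: 0.0
force: [0.4, 0.2, 0.1]
grasp_force: 0.0
tool_pos: [631.4, 180.4, 9.9]
force: [-0.6, 0.2, -0.0]
grasp_force: 0.0
force: [-0.6, -0.3, -0.4]
grasp_force: 0.0
```

Not in contact yet, so I'll continue in small steps and watch the push force.

```bash
python3 -m handwheel '[[[0,0,0,-1.5,0,0,-0.7],[0,0,0,-1.5,0,0,-0.7],[0,0,0,0,0,0,-0.7],[0,0,0,0,0,0,-0.7]]]'| egrep 'tool_pos|^force'; python3 -m handwheel '[[[0,0,0,0,0,0,-0.7]]]'| egrep '^force'
```

```text
tool_pos: [631.4, 177.4, 9.9]
force: [-0.5, -0.6, 0.0]
force: [0.4, -0.4, 1.0]
```

```bash
python3 -m handwheel '[[[0,0,0,-1.5,0,0,-0.7],[0,0,0,-1.5,0,0,-0.7],[0,0,0,0,0,0,-0.7],[0,0,0,0,0,0,-0.7]]]'| egrep 'tool_pos|^force'; python3 -m handwheel '[[[0,0,0,0,0,0,-0.7]]]'| egrep '^force'
```

```text
tool_pos: [631.5, 174.4, 9.9]
force: [-0.3, -0.3, -0.8]
force: [-0.4, 0.6, 0.8]
```

```bash
python3 -m handwheel '[[[0,0,0,-1.5,0,0,-0.7],[0,0,0,-1.5,0,0,-0.7],[0,0,0,0,0,0,-0.7],[0,0,0,0,0,0,-0.7]]]'| egrep 'tool_pos|^force'; python3 -m handwheel '[[[0,0,0,0,0,0,-0.7]]]'| egrep '^force'
```

```text
tool_pos: [631.6, 171.4, 9.8]
force: [-0.3, 0.1, -0.4]
force: [-0.3, -0.0, 0.2]
```

```bash
python3 -m handwheel '[[[0,0,0,-1.5,0,0,-0.7],[0,0,0,0,0,0,-0.7],[0,0,0,0,0,0,-0.7]]]'| egrep 'tool_pos|^force'; python3 -m handwheel '[[[0,0,0,0,0,0,-0.7]]]'| egrep '^force'
```

```text
tool_pos: [631.7, 169.9, 9.9]
force: [-1.7, 0.1, -0.2]
force: [0.2, -0.8, 0.3]
```

```bash
python3 -m handwheel '[[[0,0,0,-1.5,0,0,-0.7],[0,0,0,-1.5,0,0,-0.7],[0,0,0,0,0,0,-0.7],[0,0,0,0,0,0,-0.7]]]'| egrep 'tool_pos|^force'; python3 -m handwheel '[[[0,0,0,0,0,0,-0.7]]]'| egrep '^force'
```

```text
tool_pos: [631.7, 166.9, 9.9]
force: [-0.3, -0.4, 0.3]
force: [0.3, -0.1, 0.8]
```

```bash
python3 -m handwheel '[[[0,0,0,-1.5,0,0,-0.7],[0,0,0,0,0,0,-0.7],[0,0,0,0,0,0,-0.7]]]'| egrep 'tool_pos|^force'; python3 -m handwheel '[[[0,0,0,0,0,0,-0.7]]]'| egrep '^force'
```

```text
tool_pos: [631.7, 165.4, 9.9]
force: [-0.2, 0.1, 0.0]
force: [0.0, 0.8, 0.6]
```

```bash
python3 -m handwheel '[[[0,0,0,-1.5,0,0,-0.7],[0,0,0,0,0,0,-0.7],[0,0,0,0,0,0,-0.7]]]'| egrep 'tool_pos|^force'; python3 -m handwheel '[[[0,0,0,0,0,0,-0.7]]]'| egrep '^force'
```

```text
tool_pos: [631.8, 163.9, 9.9]
force: [0.4, -0.3, -0.4]
force: [0.3, 0.0, -0.5]
```

```bash
python3 -m handwheel '[[[0,0,0,-1.5,0,0,-0.7],[0,0,0,-1.5,0,0,-0.7],[0,0,0,0,0,0,-0.7],[0,0,0,0,0,0,-0.7]]]'| egrep 'tool_pos|^force'; python3 -m handwheel '[[[0,0,0,0,0,0,-0.7]]]'| egrep '^force'
```

```text
tool_pos: [631.9, 161.0, 9.9]
force: [-0.0, 1.7, -0.1]
force: [0.1, 1.9, -0.5]
```

```bash
python3 look.py pics/l2.png
```

```text
13.175 [631.9  161.05   9.85] [[-0.02  0.97 -0.26]
 [ 1.    0.02 -0.01]
 [ 0.   -0.26 -0.97]] [ 0.07  1.88 -0.48]
```

View pics/l2.png

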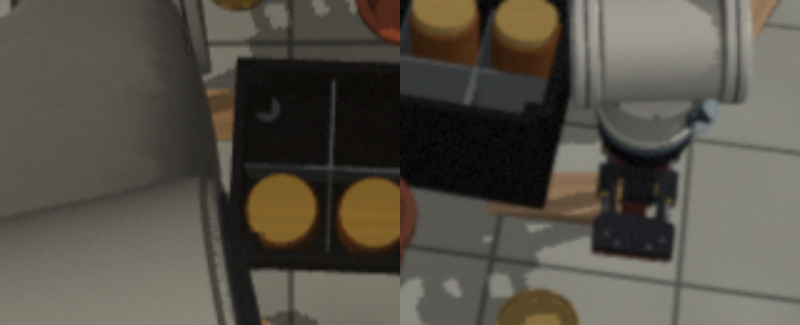

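The wedge is now under the crate, the crate is still in place, and the push force has started to climb (1.9 N).

```bash
python3 -m handwheel '[[[0,0,0,-0.7,0,0,-0.7],[0,0,0,0,0,0,-0.7],[0,0,0,0,0,0,-0.7]]]'| egrep 'tool_pos|^force'; python3 -m handwheel '[[[0,0,0,0,0,0,-0.7]]]'| egrep '^force'
```

```text
tool_pos: [631.9, 160.5, 9.9]
force: [0.1, 4.3, -0.4]
force: [0.3, 3.8, -0.5]
```

```bash
python3 -m handwheel '[[[0,0,0,-0.5,0,0,-0.7],[0,0,0,0,0,0,-0.7],[0,0,0,0,0,0,-0.7]]]'| egrep 'tool_pos|^force'; python3 -m handwheel '[[[0,0,0,0,0,0,-0.7]]]'| egrep '^force'
```

```text
tool_pos: [631.9, 159.9, 9.9]
force: [-0.7, 5.4, -0.1]
force: [0.3, 4.4, 0.2]
```

```bash
python3 -m handwheel '[[[0,0,0,3,0,0,-0.7],[0,0,0,10,0,0,-0.7],[0,0,0,15,0,0,-0.7],[0,0,0,15,0,0,-0.7],[0,0,0,0,-12,-46,-0.7],[0,0,0,0,-12,-46,-0.7],[0,0,0,0,-12,-46,-0.7],[0,0,0,0,-12,-46,-1],[-0.13,0,0,0,0,0,-1],[-0.13,0,0,0,0,0,-1],[0,0,0,0,0,0,-1]]]'
python3 - <<'E'
from h import *;from station import bot
np.set_printoptions(precision=2,suppress=True)
s,c=wrist(bot,"w3");print(s["clock"],s["tool_pos"],cv2.Rodrigues(np.array(s["tcp_rot"]))[0],s["force"])
E
python3 look.py pics/l3.png
python3 - <<'E'
from h import *
for n in("top2","scene2"):
    w=cloud(cam(n));m=(abs(w[...,2]-135)<5)&(w[...,0]>450)&(w[...,0]<680)&(w[...,1]<95)&(w[...,1]>-250)
    p=w[m];print(n,len(p),cv2.minAreaRect(p[:,:2].astype(np.float32)),np.linalg.lstsq(np.c_[p[:,:2]-[567,-33],np.ones(len(p))],p[:,2],rcond=None)[0])
    w=cloud(cam(n[:-1]));p=w[(abs(w[...,2]-135)<5)&(w[...,0]>450)&(w[...,0]<680)&(w[...,1]<95)&(w[...,1]>-250)];print("before",np.linalg.lstsq(np.c_[p[:,:2]-[567,-33],np.ones(len(p))],p[:,2],rcond=None)[0])
E
```

```text
clock: 15.65
tool_pos: [629.9, 203.7, 200.7]
tcp_rot: [-2.191, -2.25, 0.001]
force: [-0.7, -0.3, -0.4]
grip_width: 0.3
grasp_force: 0.0
15.65 [629.87 203.66 200.73] [[-0.03  1.   -0.  ]
 [ 1.    0.03  0.  ]
 [ 0.   -0.   -1.  ]] [-0.67 -0.35 -0.44]
15.7 [630.99 203.58 200.67] [[-0.03  1.   -0.  ]
 [ 1.    0.03  0.  ]
 [ 0.   -0.   -1.  ]] [-0.31  0.52  0.5 ]
top2 2454 ((565.1155395507812, -33.24749755859375), (240.1042938232422, 170.54812622070312), 87.40692901611328) [ 2.37185863e-04 -9.16258741e-04  1.33266741e+02]
before [-1.06660892e-03 -1.02436067e-03  1.33224079e+02]
scene2 1455 ((570.1897583007812, -33.798851013183594), (241.09674072265625, 174.49607849121094), 87.1005630493164) [ 1.39092794e-03 -1.41742586e-04  1.32649982e+02]
before [ 6.66300832e-04 -1.17559049e-03  1.32692996e+02]
```

View pics/w3.png

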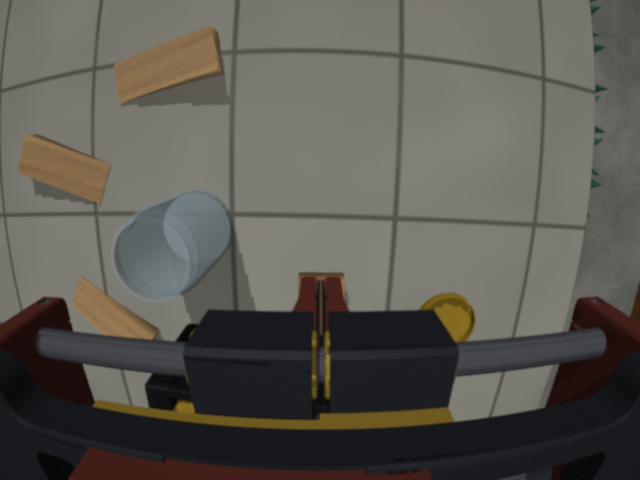

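View pics/l3.png

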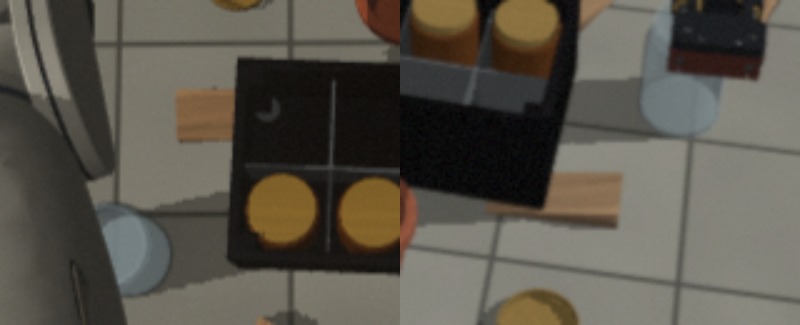

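```bash
python3 -m handwheel '[[[0,0,0,-33,2.7,0,-1],[0,0,0,-33,2.7,0,-1],[0,0,0,-33,2.7,0,-1],[0,0,0,-33,2.7,0,-1],[0,0,0,0,0,18,-1],[0,0,0,0,0,18,-1],[0,0,0,0,0,18,-1],[0,0,0,0,0,5,-1],[0,0,0,0,0,3,-1],[0,0,0,0,0,0,-1],[0,0,0,0,0,0,-1]]]'
python3 - <<'E'
from h import *;from station import bot
s,c=wrist(bot,"w4")
E
```

```text
clock: 17.18
tool_pos: [646.2, 71.2, 138.7]
tcp_rot: [2.193, 2.249, 0.001]
force: [-0.2, 1.2, -0.4]
grip_width: 0.7
grasp_force: 0.0
```

View pics/w4.png

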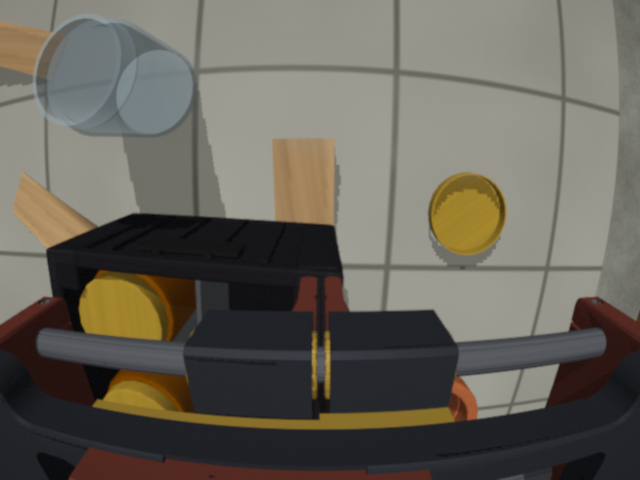

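```bash
python3 - <<'E'
from h import *
c=pickle.load(open("wrist.pkl","rb"));print(wray(c,[[342,278],[342,268],[338,245],[336,226]],135)); im=c["pixels"]
print(im[215:300:4,290].mean(1).astype(int)); print(im[272,325:350].mean(1).astype(int))
E
for i in 1 2; do python3 -m handwheel '[[[0,0,0,0,0,1.5,-1],[0,0,0,0,0,0,-1],[0,0,0,0,0,0,-1]]]' | egrep 'tool_pos|^force'; done
```

```text
[[656.91187975  81.43310804 135.        ]
 [656.69650687  86.42142942 135.        ]
 [654.38619218  97.52888422 135.        ]
 [653.14555999 106.44196946 135.        ]]
[120 121  30  22  21  22  23  23  23  22  22  21  21  22  29  28  27  24
  17  17  18  16]
[ 31  31  30  31  32  32  31  31  30  28  28  29  27  27  26  28  31  73
 124 145 148 149 149 149 149]
tool_pos: [645.8, 71.1, 136.5]
force: [-0.2, -0.8, 0.2]
tool_pos: [645.9, 71.1, 135.0]
force: [0.0, -0.3, -0.4]
```

```bash
python3 -m handwheel '[[[0,0,0,0,0,0.7,-1],[0,0,0,0,0,0,-1],[0,0,0,0,0,0,-1]]]' | egrep 'tool_pos|^force'
```

```text
tool_pos: [646.0, 71.1, 134.8]
force: [-1.6, 0.7, 5.4]
```

```bash
python3 -m handwheel '[[[0,0,0,0,0,0.5,-1],[0,0,0,0,0,0,-1],[0,0,0,0,0,0,-1]]]' | egrep 'tool_pos|^force'
```

```text
tool_pos: [646.1, 71.1, 134.7]
force: [-1.5, -0.1, 8.0]
```

```bash
python3 -m handwheel '[[[0,0,0,0,0,0.3,-1],[0,0,0,0,0,0,-1],[0,0,0,0,0,0,-1],[0,0,0,0,0,0,-1]]]' | egrep 'tool_pos|^force';for i in 1 2 3; do python3 -m handwheel '[[[0,0,0,0,0,0,-1]]]' | egrep 'tool_pos|^force'; done
```

```text
tool_pos: [646.2, 71.1, 134.6]
force: [-2.0, 0.5, 9.6]
tool_pos: [646.2, 71.2, 134.6]
force: [-2.6, 0.4, 9.8]
tool_pos: [646.2, 71.1, 134.6]
force: [-3.3, -0.9, 8.7]
tool_pos: [646.2, 71.2, 134.6]
force: [-2.7, -0.3, 9.5]
```

```bash
python3 look.py pics/l4.png
python3 - <<'E'
from h import *
for n in("top2","scene2"):
    w=cloud(cam(n));m=(abs(w[...,2]-135)<5)&(w[...,0]>450)&(w[...,0]<680)&(w[...,1]<95)&(w[...,1]>-250)
    p=w[m];print(n,len(p),cv2.minAreaRect(p[:,:2].astype(np.float32)),np.linalg.lstsq(np.c_[p[:,:2]-[567,-33],np.ones(len(p))],p[:,2],rcond=None)[0])
E
python3 -c "
from station import bot
print(bot.observe()['force']);print(bot.sign_off())"
```

```text
19.6 [646.15  71.16 134.59] [[-0.02  1.    0.  ]
 [ 1.    0.02  0.  ]
 [ 0.    0.   -1.  ]] [-2.68 -0.31  9.47]
top2 1389 ((563.2549438476562, -75.7834243774414), (154.9134521484375, 170.40464782714844), 87.73152923583984) [-3.35944619e-03 -7.80979116e-03  1.32788792e+02]
scene2 931 ((568.3324584960938, -62.092613220214844), (183.3439483642578, 174.3013153076172), 87.36329650878906) [ 2.85750787e-04 -4.03172369e-03  1.32498690e+02]
[-2.463061   -0.07049212  8.99685521]
the job is handed in; nothing more can be done
None
```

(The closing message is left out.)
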